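# Warm the soup bowl one click more and lock the tray

### The job

The warming tray on the table is child-locked. Slide its lock open with a fingertip, turn the knurled knob of the zone on which the bowl stands one click warmer (clockwise) by the friction of a fingertip against its rim, and slide the lock fully shut again. Work gently, pinch or lift nothing, and leave the other knob's setting, the dishes and the rest of the table as they are.

Things in the scene. Friction and masses are not known exactly. Their poses are not given: they have to be found in the camera images.
- warming_tray: Two-zone warming tray, fixed: steel, 300 mm deep (x), 350 wide (y). Origin: centre of its underside; +x to its back, +y to its left as seen from the robot. Its front 107 mm (x -150 to -43 mm) is a flat control strip, top 50 mm up: knobs at (-100, 85) and (-100, -85) mm, lock slide between them at y = 0. Behind it a black glass top, 54 mm up, with two zones; the left knob serves the left zone.
- left_knob_axis (a point): Centre of the left knob's top, 78 mm above the table. Black knurled upright cylinder, 56 mm in diameter, rim from 52 to 78 mm above the table, pointer line on top. It turns about its vertical axis only, and is fixed otherwise. A fingertip pressed sideways against the rim with 5 to 10 N and drawn along it turns it by friction.
- right_knob_axis (a point): The same for the right knob, which is alike.
- left_pointer (a point): Outer end of the pointer line on top of the left knob, 22 mm from its axis. It turns with the knob.
- right_pointer (a point): The same on the right knob.
- left_knob (a joint): Left knob's angle, rad; grows clockwise from above (warmer). 0 = off, pointer then 75 deg left of the tray's +x; five sprung detents 0.5236 (30 deg) apart, dots growing; stop at 2.618. Starts on dot 1 (0.524). About 2 N along the rim starts it (rim friction about 1); let go within 0.2 of a detent it springs in. Lock shut: both knobs are bolted, play under 0.08 rad.
- right_knob (a joint): The same for the right knob, which starts on the second dot, 1.047.
- lock_slide (a joint): Child lock's travel, m: 0 = shut (slide at the back, bolts in both knobs' wheels), 0.012 = open (slide drawn forward, towards the tray's front edge). It takes about 2 N to move, stays where it is left, and shuts fully only when both knobs stand in detents.
- lock_top (a point): Centre of the top of the lock's grey thumb block, 63 mm above the table. The block is 16 mm long (tray's x), 24 mm wide (y) and stands 13 mm over the control strip; shut, its centre is at x = -92 mm of the tray; push it with a fingertip against its back face to open, against its front face to shut.
- left_zone (a point): Centre of the left zone ring, on the glass.
- right_zone (a point): Centre of the right zone ring, on the glass.
- soup_bowl: Frosted glass bowl with a gold rim, 130 mm in diameter, 64 mm high, loose on one of the two zones. Origin: centre of its underside.
- side_plate: Flat glass plate with a gold rim, 167 mm in diameter, 21 mm high, loose on the other zone. Origin: centre of its underside.
- fork: Fork, 183 mm, lying front left; a bystander, as are the next ones. Origin: underside of its middle.
- spoon: Spoon, 193 mm, lying front left. Origin: underside of its middle.
- chopstick_a: Chopstick, 234 mm, lying to the right of the tray. Origin: underside of its middle.
- chopstick_b: The second chopstick, beside it.
Mind the look-alikes: they are no part of the job. What is meant by the soup_bowl is not blue, and is the larger of those in its own colour.

How it is judged (in metres and radians):
On the way, in this order (a step that is already met when the one before it is completed fails the run):
1. the lock is slid open by 9 mm or more (value of joint lock_slide above 0.009 m), for 0.1 s.
2. the knob of the bowl's zone stands in the next warmer detent, the other knob in its old one, the lock open (((y of soup_bowl in the frame of warming_tray above 0.03 m and value of joint left_knob between 0.927 and 1.167 rad and value of joint right_knob between 0.927 and 1.167 rad) or (y of soup_bowl in the frame of warming_tray below -0.03 m and value of joint left_knob between 0.404 and 0.644 rad and value of joint right_knob between 1.451 and 1.691 rad)) and value of joint lock_slide above 0.006 m), for 0.2 s.
At the end, for the whole second after the job is handed in: The knob of the zone under the bowl rests in the detent one click warmer than at the start (within 0.12 rad), the other knob in its starting detent (within 0.12 rad), the lock slide is within 2 mm of fully shut, and bowl and plate stand within 15 mm of where they were (((y of soup_bowl in the frame of warming_tray above 0.03 m and value of joint left_knob between 0.927 and 1.167 rad and value of joint right_knob between 0.927 and 1.167 rad) or (y of soup_bowl in the frame of warming_tray below -0.03 m and value of joint left_knob between 0.404 and 0.644 rad and value of joint right_knob between 1.451 and 1.691 rad)) and value of joint lock_slide below 0.002 m and velocity of joint left_knob between -0.1 and 0.1 rad/s and velocity of joint right_knob between -0.1 and 0.1 rad/s and distance of each of soup_bowl, side_plate from where it was at the start of the episode below 0.015 m); the robot touches nothing.
It fails at once if the other knob is turned out of its setting (by more than 0.3 rad) ((y of soup_bowl in the frame of warming_tray above 0.03 m and (value of joint right_knob below 0.747 rad or value of joint right_knob above 1.347 rad)) or (y of soup_bowl in the frame of warming_tray below -0.03 m and (value of joint left_knob below 0.224 rad or value of joint left_knob above 0.824 rad))).
It fails at once if the tray, a knob or its lock is pinched or pressed with more than 35 N (contact force between the fingers and warming_tray above 35 N).
It fails at once if the bowl or the plate on the tray is shoved by more than 15 mm or lifted (distance of any of soup_bowl, side_plate from where it was at the start of the episode above 0.015 m).
It fails at once if a bystander is moved by more than 25 mm (distance of any of fork, spoon, chopstick_a, chopstick_b from where it was at the start of the episode above 0.025 m).
It also fails if it takes over 61 s, if anything falls off the work surface, if the arm or the gripper's body presses on something with over 40 N, if the wrist force passes 120 N, or if a joint passes its speed limit or range.

### The arm

A 6-joint arm with a two-finger parallel gripper is mounted at the origin on the work surface; the furniture and walls round the work are solid. World frame = base frame: x ahead of the robot, y to its left, z up, the work surface at z = 0. Lengths are in m, angles in degrees, forces in N, time in s.
With the tool pointing down it reaches from about 0.25 to 0.775 m from the base axis. Payload 4 kg.
Tool frame: the origin (TCP) lies between the finger pads; the fingertips stand 25 mm ahead of it and the grasp point (between the pads) lies 6 mm ahead of it; z points along the fingers, y is the line along which they close (so a half turn about z gives the same grasp; the last joint's range is limited). The gripper opens to 85 mm and grips with 20 to 120 N. Pads are 22 mm wide; open, the fingers measure 114 mm over their backs; the gripper's body (76 mm by 85 mm) begins 54 mm behind the grasp point. The pads swing forward as they close: fully open they stand 13 mm farther back than shut.
Start: joints at [60.613, 4.996, 78.535, -0, 96.463, -5.907], TCP at [0.219, 0.504, 0.256] pointing down, gripper open.
Joint ranges: [-177.83, 177.83], [-43.37, 116.18], [15.69, 146.23], [-61.86, 241.86], [9.47, 152.12], [-147.06, 147.06]. Speed limits (degrees/s): [159.86, 159.86, 180, 180, 180, 180].

### API

Orientations are given as [roll, pitch, yaw] about the fixed x, y, z axes, in that order (R = Rz(yaw) Ry(pitch) Rx(roll)).
In Python, from bench import manip gives the robot as it stands.
- The arm moves only by the shell command python3 -m pendant 'ROWS'. ROWS is JSON, a list of rows, each an object of numbers: "rx", "ry", "rz": the turn, a rotation vector about the world's x, y, z in rad; "tx", "ty", "tz": the shift along the world's x, y, z in mm; "grip": the closure, from 0 (fully open) to 1 (shut). In form: [{"rx": .., "ry": .., "rz": .., "tx": .., "ty": .., "tz": .., "grip": ..}, ...]. A call has 1 to 8 rows; each row is the pose to reach, as a shift and turn from the pose commanded when the call began; what a row does not reach only later rows make up. A row lasts 1/12 s, in which the tool goes at most 41.7 mm and 7.16 degrees, less where a joint would pass 70% of its speed; a pose out of reach is approached as far as the arm can. A call with a gripper value outside its range is refused whole. The fingers move at their own pace and stop on an object; the grip force is fixed at half the most. Time passes only in rows, so rows that repeat a pose let the fingers close. It gives the time, the measured TCP pose, the force, the opening and the grip force at its end, in the units of the state.
- manip.observe(): the state, without advancing time (a new reading comes with each control period).
- manip.get_image(name): name is "scene" or "top" or "wrist"; returns (picture, depth): 480x640x3 uint8, blue, green, red; 480x640 float32, m along the optical axis (not along the pixel's ray), 0 where there is no reading.
- manip.calibration(name): a dict with "fovy" (degrees; the focal length in pixels is half the picture's height over the tangent of half this angle, whatever the lens; pixels are square), "cx", "cy" (the principal point, pixels), "T" (4x4, takes a point from camera to world coordinates); the wrist camera has in their place "tool_from_camera" (4x4, takes a point from camera to tool coordinates, whose origin is the TCP and whose axes are the flange's). Camera axes: x right, y down, z forward; pixel columns grow to the right and rows downward; lengths in m; the calibration is good to about 2 mm. The wrist camera is an equidistant fisheye: a pixel r from the principal point sees the ray r / f radians off the axis. A picture is of the moment at which its call begins: read the wrist's pose just before it. calibration takes no time and is no camera call.
- manip.close_job(): hands the job in; it is judged then, once.
The state is a dict: "t": time; "q": joint angles; "dq": joint speeds; "effort": joint torques, N m; "position": TCP position; "ee_rot": TCP orientation; "force": force on the tool from outside, world axes, zero at the start; "moment": the same for the moment, N m; "gripper_width": finger opening in m; "grip_force": force on a finger pad.
Only numpy, scipy, OpenCV 4.12 (cv2) and the standard library are available. Lean on these libraries where they do the work, as an engineer would, in place of code of your own. Each camera call takes 0.05 s, during which the arm holds its last target. There are 200 camera calls.

## Working session

There is one attempt and no reset: what is moved stays moved. The work goes in short steps, Python scripts to look and compute and a shell command to move; the robot and the scene stay as the last step left them, time stands still between calls to the robot, and variables do not carry over. Pictures are saved under pics/ and viewed, at most 10 in all, crops included, and the job is handed in when it is done.

```bash
mkdir -p pics; cat > h.py <<'E'
import numpy as np, cv2
from bench import manip
def ray_plane(name,u,v,z):
    c=manip.calibration(name); f=240/np.tan(np.radians(c['fovy'])/2); T=np.array(c['T'])
    d=T[:3,:3]@np.array([(u-c['cx'])/f,(v-c['cy'])/f,1]); o=T[:3,3]
    return o+d*(z-o[2])/d[2]
def pix(name,p):
    c=manip.calibration(name); f=240/np.tan(np.radians(c['fovy'])/2); T=np.linalg.inv(np.array(c['T']))
    q=T[:3,:3]@np.array(p)+T[:3,3]; return c['cx']+f*q[0]/q[2],c['cy']+f*q[1]/q[2]
E
python3 - <<'E'
from h import *
print(manip.observe())
for n in ('top','scene'):
    im,d=manip.get_image(n); cv2.imwrite(f'pics/{n}0.png',im); np.save(f'pics/{n}0.npy',d)
    print(n,manip.calibration(n))
E
```

```text
{'t': 0.0, 'q': array([ 6.06138849e+01,  5.03996818e+00,  7.86277115e+01, -1.86265851e-03,
        9.64641447e+01, -5.90836585e+00]), 'dq': array([-0.01899682, -0.0126465 , -0.05141803,  0.04287849,  0.01163019,
       -0.09666488]), 'effort': array([-4.48941637e-05, -3.51865661e+01, -3.13273823e+01, -7.51075277e-05,
        1.07310616e-02,  9.53488126e-06]), 'position': array([0.21890974, 0.50404986, 0.25510462]), 'ee_rot': array([-1.79868685e+02, -1.17282426e-02,  1.56522030e+02]), 'force': array([-0.09627819,  0.07727637,  0.18583015]), 'moment': array([-0.03710292, -0.00384092, -0.0001663 ]), 'grip_force': 0.0, 'gripper_width': 0.08561018843717101}
top {'fovy': 56.092098212122835, 'cx': 315.05415233947, 'cy': 235.82033014074742, 'T': array([[-0.00203773, -0.99560945,  0.09358246,  0.41084557],
       [-0.99988163,  0.00345571,  0.01499261, -0.02095546],
       [-0.01525018, -0.09354083, -0.99549864,  1.26419169],
       [ 0.        ,  0.        ,  0.        ,  1.        ]])}
scene {'fovy': 54.27959351807123, 'cx': 316.77019453982456, 'cy': 241.62838220119554, 'T': array([[ 0.84992066, -0.30919668,  0.42665242,  0.0710418 ],
       [-0.52688715, -0.49106755,  0.6937165 , -0.73519018],
       [-0.00497968, -0.81440167, -0.58028022,  0.68158239],
       [ 0.        ,  0.        ,  0.        ,  1.        ]])}
```

View pics/top0.png

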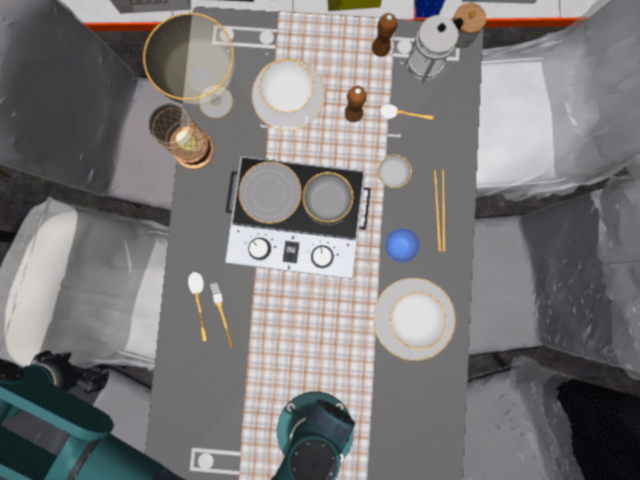

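View pics/scene0.png

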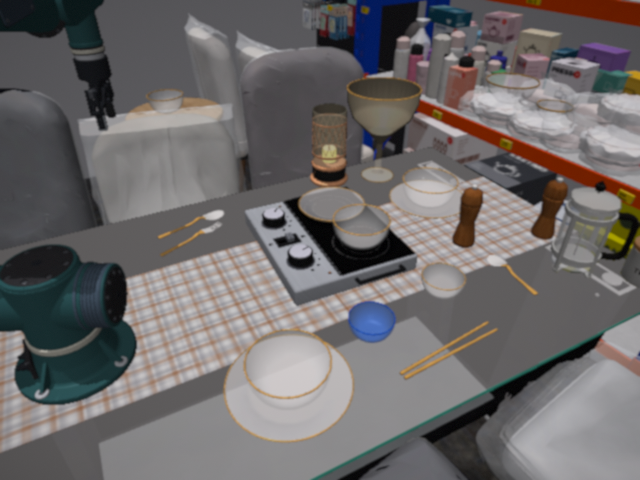

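Top view: the bowl stands on the right zone (328,197) and the plate on the left (270,190). The knobs are at about (259,248) and (322,256), the lock at (291,251). So the right knob is the one to turn.

```bash
python3 - <<'E'
from h import *
im=cv2.imread('pics/top0.png'); d=np.load('pics/top0.npy')
c=im[215:285,215:370]; cv2.imwrite('pics/crop.png',cv2.resize(c,None,fx=5,fy=5,interpolation=cv2.INTER_CUBIC))
# point cloud knob tops
cal=manip.calibration('top'); f=240/np.tan(np.radians(cal['fovy'])/2); T=np.array(cal['T'])
v,u=np.mgrid[0:480,0:640]; P=np.stack([(u-cal['cx'])/f*d,(v-cal['cy'])/f*d,d],-1)@T[:3,:3].T+T[:3,3]
roi=np.zeros((480,640),bool); roi[228:285,220:370]=1
m=roi&(P[...,2]>.068)&(P[...,2]<.09)
n,l,s,cen=cv2.connectedComponentsWithStats(m.astype(np.uint8))
for i in range(1,n):
    if s[i,4]>20: print(s[i],cen[i],ray_plane('top',*cen[i],.078),P[l==i].mean(0), np.median(P[l==i][:,2]))
m=roi&(P[...,2]>.057)&(P[...,2]<.066);n,l,s,cen=cv2.connectedComponentsWithStats(m.astype(np.uint8))
for i in range(1,n):
    if s[i,4]>15: print('lock?',s[i],cen[i],ray_plane('top',*cen[i],.063))
print(np.median(P[255:268,285:300,2]),np.median(P[265:272,240:250,2]))
E
```

```text
[249 238  21  21 336] [258.76785714 247.59821429] [0.49159856 0.14578356 0.078     ] [0.49163752 0.14584004 0.07759856] 0.07775560970388662
[312 246  21  21 335] [322.14328358 255.57313433] [ 0.47004192 -0.02165558  0.078     ] [ 0.47008587 -0.0216537   0.07742879] 0.07745668918805015
lock? [286 246  11   7  49] [290.91836735 248.85714286] [0.48898316 0.06173642 0.063     ]
0.050685423047432066 0.0005684029571548788
```

View pics/crop.png

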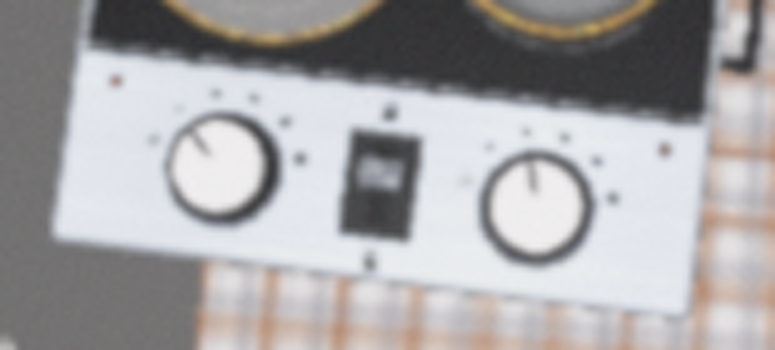

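```bash
python3 -m pendant '[{"tx":38,"ty":-56,"rz":-0.12,"grip":1},{"tx":76,"ty":-112,"rz":-0.24,"grip":1},{"tx":114,"ty":-168,"rz":-0.36,"grip":1},{"tx":152,"ty":-224,"rz":-0.48,"grip":1},{"tx":190,"ty":-280,"rz":-0.60,"grip":1},{"tx":228,"ty":-336,"rz":-0.72,"grip":1},{"tx":228,"ty":-336,"rz":-0.83,"grip":1},{"tx":228,"ty":-336,"rz":-0.83,"grip":1}]'; python3 -c "
from h import *
print(manip.observe())"
```

```text
{'t': 0.1, 'q': array([ 6.06125121e+01,  5.03635556e+00,  7.86167989e+01,  5.19383642e-04,
        9.64652923e+01, -5.90708825e+00]), 'dq': array([ 0.04353632, -0.1258779 , -0.20808371, -0.04342796,  0.0588782 ,
       -0.03619447]), 'effort': array([ 2.03229763e-03, -3.53011751e+01, -3.14220071e+01, -1.52554730e-04,
        7.87070487e-03,  1.51180325e-05]), 'position': array([0.21893712, 0.50409703, 0.2552357 ]), 'ee_rot': array([-1.79882235e+02, -1.27034666e-02,  1.56519645e+02]), 'force': array([ 0.18801222, -0.53948259,  0.34621339]), 'moment': array([-0.0027963 ,  0.00167488,  0.00140222]), 'grip_force': 0.0, 'gripper_width': 0.08519357976157096}invalid input
```

```bash
python3 -m pendant '[{"rx":0,"ry":0,"rz":-0.12,"tx":38,"ty":-56,"tz":0,"grip":1},{"rx":0,"ry":0,"rz":-0.24,"tx":60,"ty":-88,"tz":0,"grip":1},{"rx":0,"ry":0,"rz":-0.36,"tx":83,"ty":-122,"tz":0,"grip":1},{"rx":0,"ry":0,"rz":-0.48,"tx":106,"ty":-156,"tz":0,"grip":1},{"rx":0,"ry":0,"rz":-0.6,"tx":129,"ty":-190,"tz":0,"grip":1},{"rx":0,"ry":0,"rz":-0.72,"tx":152,"ty":-224,"tz":0,"grip":1},{"rx":0,"ry":0,"rz":-0.84,"tx":175,"ty":-258,"tz":0,"grip":1},{"rx":0,"ry":0,"rz":-0.84,"tx":175,"ty":-258,"tz":0,"grip":1}]'; python3 -c "
from h import *
o=manip.observe();print(o['t'],o['position'],o['ee_rot'])"
```

```text
t: 0.77
position: [0.3957, 0.2428, 0.2558]
ee_rot: [-180.0, 0.1, 107.9]
force: [-0.3, 1.0, -0.4]
gripper_width: 0.0001
grip_force: 0.0
0.7667 [0.39574885 0.24279143 0.25582852] [-1.79983285e+02  1.26764511e-01  1.07939461e+02]
```

```bash
python3 -m pendant '[{"rx":0,"ry":0,"rz":-0.11,"tx":22,"ty":-34,"tz":0,"grip":1},{"rx":0,"ry":0,"rz":-0.22,"tx":44,"ty":-68,"tz":-10,"grip":1},{"rx":0,"ry":0,"rz":-0.33,"tx":66,"ty":-100,"tz":-25,"grip":1},{"rx":0,"ry":0,"rz":-0.449,"tx":88,"ty":-134,"tz":-45,"grip":1},{"rx":0,"ry":0,"rz":-0.449,"tx":107,"ty":-163,"tz":-65,"grip":1},{"rx":0,"ry":0,"rz":-0.449,"tx":124,"ty":-188,"tz":-85,"grip":1},{"rx":0,"ry":0,"rz":-0.449,"tx":124,"ty":-188,"tz":-100,"grip":1},{"rx":0,"ry":0,"rz":-0.449,"tx":124,"ty":-188,"tz":-100,"grip":1}]'; python3 -c "
from h import *
o=manip.observe();print(o['t'],o['position'],o['ee_rot'],o['force'])
im,d=manip.get_image('wrist');cv2.imwrite('pics/w1.png',im)
c=manip.calibration('wrist');print(c)
im,d=manip.get_image('scene');cv2.imwrite('pics/s1.png',cv2.resize(im[120:320,200:440],None,fx=3,fy=3))"
```

```text
t: 1.43
position: [0.5161, 0.0568, 0.1513]
ee_rot: [-179.4, 0.1, 82.5]
force: [-0.4, 0.0, -1.0]
gripper_width: 0.0
grip_force: 0.0
1.4333 [0.51605378 0.05675015 0.15125889] [-1.79447101e+02  6.78728089e-02  8.24703100e+01] [-0.3594373   0.01472049 -0.98668332]
{'fovy': 65.70646984690485, 'cx': 328.080820478774, 'cy': 240.56130436836423, 'tool_from_camera': array([[ 9.05183658e-04, -9.50826545e-01, -3.09722556e-01,
         7.99588039e-02],
       [ 9.99999380e-01,  1.06140882e-03, -3.35889597e-04,
        -8.16334442e-04],
       [ 6.48114998e-04, -3.09722060e-01,  9.50826917e-01,
        -1.17729237e-01],
       [ 0.00000000e+00,  0.00000000e+00,  0.00000000e+00,
         1.00000000e+00]])}
```

View pics/s1.png

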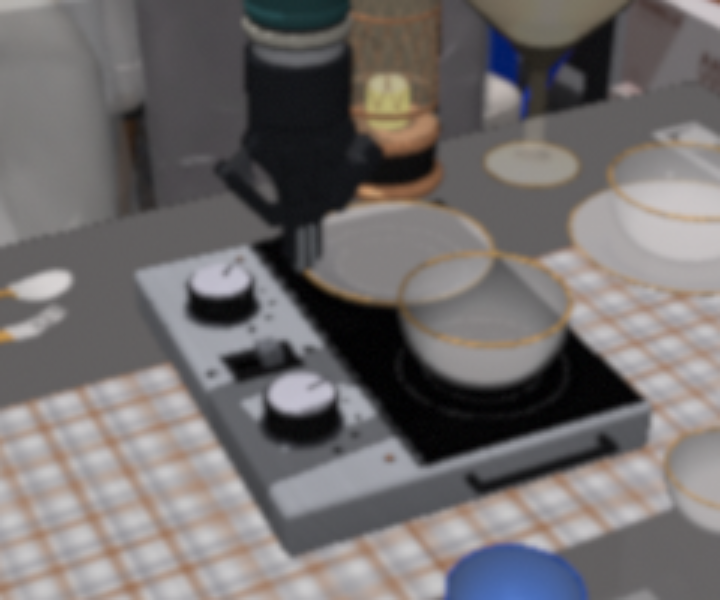

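View pics/w1.png

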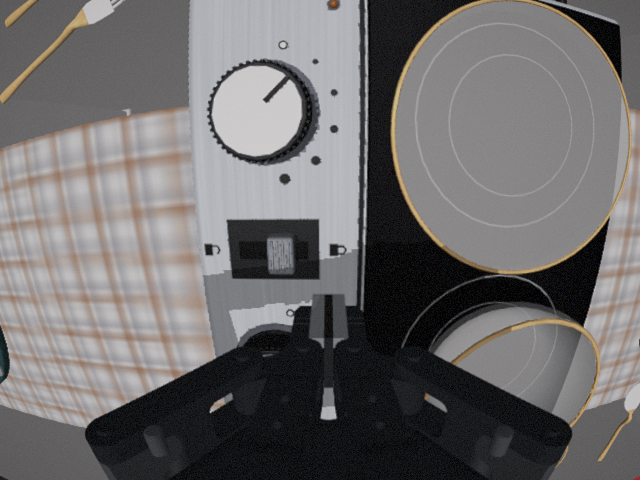

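Wrist view: the lock block is at (281,255), the left knob at (259,112) and the closed fingertips at x 295–362 near row 300–350. The bowl sits at lower right, clear of the fingers.

```bash
cat >> h.py <<'E'
from scipy.spatial.transform import Rotation as Ro
ex=np.array([.9918,-.1276]);ey=np.array([.1276,.9918]);M=np.array([.4808,.0621])
def tray(p): q=np.array(p)[...,:2]-M; return np.stack([q@ex*1000-100,q@ey*1000],-1)
def wray(u,v):
    c=manip.calibration('wrist'); f=240/np.tan(np.radians(c['fovy'])/2); x,y=u-c['cx'],v-c['cy']; r=np.hypot(x,y)+1e-9; t=r/f
    return np.array([np.sin(t)*x/r,np.sin(t)*y/r,np.cos(t)]),np.array(c['tool_from_camera'])
def wplane(u,v,z,o):
    d,C=wray(u,v); R=Ro.from_euler('xyz',o['ee_rot'],degrees=True).as_matrix()
    w=R@C[:3,:3]@d; s=R@C[:3,3]+o['position']; return s+w*(z-s[2])/w[2]
E
python3 - <<'E'
from h import *
o=manip.observe(); im,d=manip.get_image('wrist')
for u,v,z in((281,255,.063),(259,112,.078),(268,255,.063),(295,255,.063),(281,236,.063)): p=wplane(u,v,z,o); print(p,tray(p))
print('tcp',o['position'],tray(o['position']))
# fingertip points in tool frame
P=[]
for v in range(285,400,2):
    for u in range(280,380,2):
        if 0.02<d[v,u]<.2:
            r,C=wray(u,v); P.append(C[:3,:3]@(r/r[2]*d[v,u])+C[:3,3])
P=np.array(P)*1000
for lo in range(-30,45,4):
    s=P[(P[:,2]>=lo)&(P[:,2]<lo+4)]
    if len(s)>3: print(lo,len(s),'x',s[:,0].min().round(1),s[:,0].max().round(1),'y',np.percentile(s[:,1],[1,99]).round(1))
E
```

```text
[0.48830032 0.06455827 0.063     ] [-92.8748577    3.39515737]
[0.49169897 0.14937078 0.078     ] [-100.32614904   87.94586585]
[0.48034583 0.06553542 0.063     ] [-100.88880983    3.34930165]
[0.49678402 0.06350757 0.063     ] [-84.32665754   3.43558461]
[0.49031894 0.07646723 0.063     ] [-92.39237393  15.46403176]
tcp [0.5174467  0.05855966 0.1555092 ] [-63.20205089   1.16481074]
-30 161 x 8.8 13.5 y [-15.2  13.5]
-26 219 x -7.4 14.4 y [-14.7  13.3]
-22 197 x -8.9 14.8 y [-14.7  15.2]
-18 71 x 6.9 13.5 y [-16.8  15.6]
-14 187 x -10.8 12.6 y [-6.9  4.6]
-10 68 x 7.4 12.3 y [-13.8  12.1]
-6 107 x 6.9 12.4 y [-13.8  12.6]
-2 99 x 6.4 12.4 y [-14.   12.3]
2 99 x 6.9 12.2 y [-13.8  12.1]
6 83 x 6.8 12.1 y [-14.2  12.2]
10 76 x 6.3 12.5 y [-13.6  12.1]
14 60 x 7.0 12.1 y [-12.6  10.9]
18 23 x 11.0 12.0 y [-6.5  4.9]
```

```bash
python3 -m pendant '[{"rx":0,"ry":0,"rz":0,"tx":0,"ty":0,"tz":-20,"grip":1},{"rx":0,"ry":0,"rz":0,"tx":0,"ty":0,"tz":-40,"grip":1},{"rx":0,"ry":0,"rz":0,"tx":0,"ty":0,"tz":-55,"grip":1},{"rx":0,"ry":0,"rz":0,"tx":0,"ty":0,"tz":-65,"grip":1},{"rx":0,"ry":0,"rz":0,"tx":0,"ty":0,"tz":-70,"grip":1},{"rx":0,"ry":0,"rz":0,"tx":0,"ty":0,"tz":-74,"grip":1},{"rx":0,"ry":0,"rz":0,"tx":0,"ty":0,"tz":-74,"grip":1},{"rx":0,"ry":0,"rz":0,"tx":0,"ty":0,"tz":-74,"grip":1}]'
```

```text
t: 2.25
position: [0.5188, 0.0587, 0.0834]
ee_rot: [179.9, -0.0, 82.7]
force: [0.8, 0.0, -0.9]
gripper_width: 0.0002
grip_force: 0.0
```

```bash
python3 -m pendant '[{"rx":0,"ry":0,"rz":0,"tx":-2,"ty":0.25,"tz":0,"grip":1},{"rx":0,"ry":0,"rz":0,"tx":-4,"ty":0.5,"tz":0,"grip":1},{"rx":0,"ry":0,"rz":0,"tx":-6,"ty":0.8,"tz":0,"grip":1},{"rx":0,"ry":0,"rz":0,"tx":-8,"ty":1,"tz":0,"grip":1},{"rx":0,"ry":0,"rz":0,"tx":-10,"ty":1.3,"tz":0,"grip":1},{"rx":0,"ry":0,"rz":0,"tx":-12,"ty":1.5,"tz":0,"grip":1},{"rx":0,"ry":0,"rz":0,"tx":-14,"ty":1.8,"tz":0,"grip":1},{"rx":0,"ry":0,"rz":0,"tx":-16,"ty":2,"tz":0,"grip":1}]'
```

```text
t: 2.92
position: [0.5019, 0.0605, 0.0823]
ee_rot: [180.0, 0.0, 82.7]
force: [0.8, -0.4, 1.1]
gripper_width: -0.0002
grip_force: 0.0
```

```bash
python3 -m pendant '[{"rx":0,"ry":0,"rz":0,"tx":-2,"ty":0.25,"tz":0,"grip":1},{"rx":0,"ry":0,"rz":0,"tx":-4,"ty":0.5,"tz":0,"grip":1},{"rx":0,"ry":0,"rz":0,"tx":-6,"ty":0.8,"tz":0,"grip":1},{"rx":0,"ry":0,"rz":0,"tx":-6,"ty":0.8,"tz":0,"grip":1}]';python3 -c "
from h import *
o=manip.observe();print(tray(o['position']))
im,d=manip.get_image('wrist');cv2.imwrite('pics/w2.png',im[180:360,180:400])
g=cv2.cvtColor(im,cv2.COLOR_BGR2GRAY)
print(g[255,215:340:2])"
```

```text
t: 3.25
position: [0.4959, 0.0613, 0.0824]
ee_rot: [180.0, 0.0, 82.7]
force: [0.8, -1.0, -0.1]
gripper_width: -0.0002
grip_force: 0.3
[-84.89819421   1.11807251]
[183 183 183 182 183 182 176 180 181 182 183 181 181 181 181 180 182 184
 182 184 186 180 181 182 183 185 184 186 184 187 184 182 178 177 182 183
 183 182 185 186 186 184 182 184 183 178 180 184 185 180 181 184 184 184
 185 185 181 184 180 182 182 186 189]
```

View pics/w2.png

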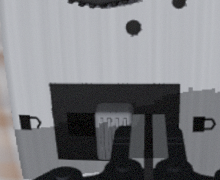

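The block is at about (277–312, 300), with the fingertip beside its back face. I'll measure how far it has moved.

```bash
python3 - <<'E'
from h import *
o=manip.observe()
for u,v in((277,290),(312,290)): print(tray(wplane(u,v,.063,o)))
E
```

```text
[-106.72210668   15.01956734]
[-92.29856356  15.16622573]
```

```bash
python3 -m pendant '[{"rx":0,"ry":0,"rz":0,"tx":-2,"ty":0.25,"tz":0,"grip":1},{"rx":0,"ry":0,"rz":0,"tx":-4,"ty":0.5,"tz":0,"grip":1},{"rx":0,"ry":0,"rz":0,"tx":-5,"ty":0.65,"tz":0,"grip":1},{"rx":0,"ry":0,"rz":0,"tx":-5,"ty":0.65,"tz":0,"grip":1}]';python3 -c "
from h import *
o=manip.observe();print(tray(o['position']))
im,d=manip.get_image('wrist');cv2.imwrite('pics/w3.png',cv2.resize(im[180:360,180:400],None,fx=3,fy=3))"
```

```text
t: 3.63
position: [0.4909, 0.0619, 0.0824]
ee_rot: [180.0, 0.0, 82.7]
force: [1.2, -0.2, -0.3]
gripper_width: -0.0
grip_force: 0.4
[-89.91959168   1.10666461]
```

View pics/w3.png

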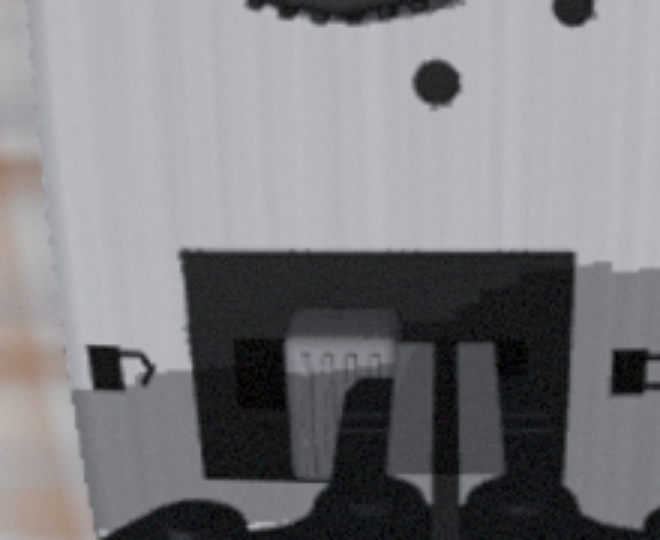

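```bash
python3 - <<'E'
from h import *
o=manip.observe()
for u,v in((180+286/3,180+342/3),(180+397/3,180+342/3)): print(tray(wplane(u,v,.063,o)))
E
python3 -m pendant '[{"rx":0,"ry":0,"rz":0,"tx":-1,"ty":0.12,"tz":0,"grip":1},{"rx":0,"ry":0,"rz":0,"tx":-2,"ty":0.25,"tz":0,"grip":1},{"rx":0,"ry":0,"rz":0,"tx":-2,"ty":0.25,"tz":0,"grip":1}]'
```

```text
[-112.52876695   13.15903755]
[-97.19899732  13.33007251]
t: 3.93
position: [0.4894, 0.0621, 0.0825]
ee_rot: [179.9, -0.0, 82.7]
force: [1.5, -0.5, -0.7]
gripper_width: 0.0001
grip_force: 1.1
```

```bash
python3 -m pendant '[{"rx":0,"ry":0,"rz":0,"tx":5,"ty":-0.6,"tz":0,"grip":1},{"rx":0,"ry":0,"rz":0,"tx":5,"ty":-0.6,"tz":25,"grip":1},{"rx":0,"ry":0,"rz":0,"tx":5,"ty":-0.6,"tz":50,"grip":1},{"rx":0,"ry":0,"rz":0,"tx":-17,"ty":-22,"tz":50,"grip":1},{"rx":0,"ry":0,"rz":0,"tx":-39,"ty":-46,"tz":50,"grip":1},{"rx":0,"ry":0,"rz":0,"tx":-58,"ty":-70,"tz":50,"grip":1},{"rx":0,"ry":0,"rz":0,"tx":-70,"ty":-86,"tz":50,"grip":1},{"rx":0,"ry":0,"rz":0,"tx":-70,"ty":-86,"tz":50,"grip":1}]';python3 - <<'E'
from h import *
im,d=manip.get_image('wrist');cv2.imwrite('pics/w4.png',im)
o=manip.observe();print(o['position'],tray(o['position']))
im,d=manip.get_image('top')
E
```

```text
t: 4.6
position: [0.4169, -0.0257, 0.1321]
ee_rot: [-179.9, 0.1, 82.5]
force: [-0.4, 0.8, 0.5]
gripper_width: -0.0001
grip_force: 0.0
[ 0.4181999  -0.02462053  0.13226725] [-151.02123766  -93.99719645]
```

View pics/w4.png

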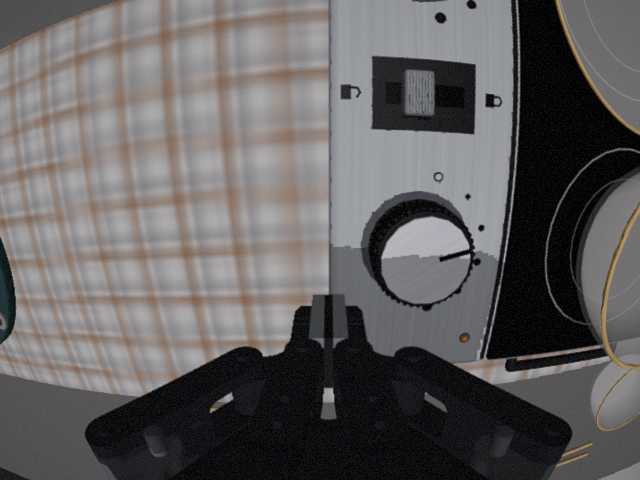

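```bash
cat >> h.py <<'E'
def knob():
    o=manip.observe(); im,d=manip.get_image('wrist'); g=cv2.cvtColor(im,cv2.COLOR_BGR2GRAY)
    a=wplane(427,261,.078,o)
    return o,im,g
E
python3 - <<'E'
from h import *
o=manip.observe()
for u,v in((427,261),(472,250),(441,260)): print(tray(wplane(u,v,.078,o)))
E
```

```text
[-100.91941737  -80.3005804 ]
[-76.76227432 -74.51719395]
[-93.42158125 -79.83777546]
```

```bash
python3 -m pendant '[{"rx":0,"ry":0,"rz":0,"tx":0.5,"ty":4,"tz":-15,"grip":1},{"rx":0,"ry":0,"rz":0,"tx":0.5,"ty":4,"tz":-30,"grip":1},{"rx":0,"ry":0,"rz":0,"tx":0.5,"ty":4,"tz":-40,"grip":1},{"rx":0,"ry":0,"rz":0,"tx":0.5,"ty":4,"tz":-47,"grip":1},{"rx":0,"ry":0,"rz":0,"tx":0.5,"ty":4,"tz":-50,"grip":1},{"rx":0,"ry":0,"rz":0,"tx":0.5,"ty":4,"tz":-50,"grip":1},{"rx":0,"ry":0,"rz":0,"tx":2.5,"ty":3.8,"tz":-50,"grip":1},{"rx":0,"ry":0,"rz":0,"tx":4.5,"ty":3.5,"tz":-50,"grip":1}]'; python3 -c "
from h import *
o=manip.observe();print(tray(o['position']),o['force'])"
```

```text
t: 5.37
position: [0.4244, -0.0204, 0.0831]
ee_rot: [179.9, 0.0, 82.7]
force: [-0.4, -0.6, -0.7]
gripper_width: 0.0001
grip_force: 0.0
[-145.37334343  -88.97508301] [-0.37520871 -0.57653684 -0.67037978]
```

```bash
python3 -m pendant '[{"rx":0,"ry":0,"rz":0,"tx":1,"ty":-0.1,"tz":0,"grip":1},{"rx":0,"ry":0,"rz":0,"tx":2,"ty":-0.25,"tz":0,"grip":1},{"rx":0,"ry":0,"rz":0,"tx":3,"ty":-0.4,"tz":0,"grip":1},{"rx":0,"ry":0,"rz":0,"tx":3,"ty":-0.4,"tz":0,"grip":1}]';python3 -m pendant '[{"rx":0,"ry":0,"rz":0,"tx":0.5,"ty":-0.06,"tz":0,"grip":1},{"rx":0,"ry":0,"rz":0,"tx":1,"ty":-0.12,"tz":0,"grip":1},{"rx":0,"ry":0,"rz":0,"tx":1,"ty":-0.12,"tz":0,"grip":1}]'
```

```text
t: 5.7
position: [0.4263, -0.0207, 0.0828]
ee_rot: [-179.9, 0.0, 82.7]
force: [-4.4, 0.3, 3.0]
gripper_width: -0.0001
grip_force: 2.0
t: 5.95
position: [0.4264, -0.0207, 0.0827]
ee_rot: [-179.8, 0.0, 82.7]
force: [-7.7, -0.6, 8.2]
gripper_width: -0.0
grip_force: 3.8
```

```bash
python3 -m pendant '[{"rx":0,"ry":0,"rz":0,"tx":0.13,"ty":1,"tz":0,"grip":1},{"rx":0,"ry":0,"rz":0,"tx":0.26,"ty":2,"tz":0,"grip":1},{"rx":0,"ry":0,"rz":0,"tx":0.38,"ty":3,"tz":0,"grip":1},{"rx":0,"ry":0,"rz":0,"tx":0.51,"ty":4,"tz":0,"grip":1},{"rx":0,"ry":0,"rz":0,"tx":0.64,"ty":5,"tz":0,"grip":1},{"rx":0,"ry":0,"rz":0,"tx":0.77,"ty":6,"tz":0,"grip":1}]';python3 -c "
from h import *
im,d=manip.get_image('wrist')
o=manip.observe();print(tray(o['position']),o['force'])
cv2.imwrite('pics/w5.png',im[120:420,240:640])"
```

```text
t: 6.45
position: [0.4271, -0.0151, 0.0828]
ee_rot: [-179.8, 0.1, 82.7]
force: [-6.8, 0.1, 8.0]
gripper_width: 0.0001
grip_force: 3.8
[-143.43604285  -83.1656604 ] [-6.6116439  -0.03307628  7.82877501]
```

View pics/w5.png

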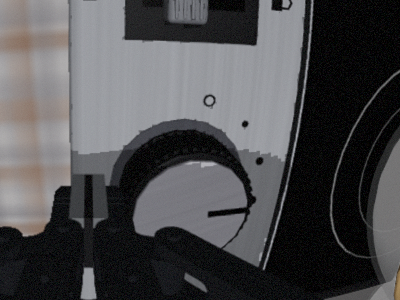

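```bash
python3 - <<'E'
from h import *
o=manip.observe()
p=[tray(wplane(u,v,.078,o)) for u,v in((448,334),(489,329))]; print(p,np.degrees(np.arctan2(*(p[1]-p[0])[::-1])))
im,d=manip.get_image('wrist')
# gripper geometry in tool frame: right finger outer profile vs z
v,u=np.mgrid[200:470:2,200:520:2]
P=[]
for a,b in zip(u.ravel(),v.ravel()):
    if .01<d[b,a]<.25:
        r,C=wray(a,b); P.append(np.r_[C[:3,:3]@(r/r[2]*d[b,a])+C[:3,3],a,b])
P=np.array(P);P[:,:3]*=1000
for lo in range(-60,28,6):
    s=P[(P[:,2]>=lo)&(P[:,2]<lo+6)&(abs(P[:,0])<16)]
    if len(s): print(lo,len(s),np.percentile(s[:,1],[2,98]).round(1))
E
```

```text
[array([-96.12147107, -82.45766947]), array([-78.00896094, -81.26389641])] 3.7708398672139447Traceback (most recent call last):
  File "<stdin>", line 10, in <module>
  File "h.py", line 14, in wray
    c=manip.calibration('wrist'); f=240/np.tan(np.radians(c['fovy'])/2); x,y=u-c['cx'],v-c['cy']; r=np.hypot(x,y)+1e-9; t=r/f
ValueError: time passes only in moves, steps and waits
```

```bash
python3 -m pendant '[{"rx":0,"ry":0,"rz":0,"tx":0.16,"ty":1.25,"tz":0,"grip":1},{"rx":0,"ry":0,"rz":0,"tx":0.32,"ty":2.5,"tz":0,"grip":1},{"rx":0,"ry":0,"rz":0,"tx":0.48,"ty":3.75,"tz":0,"grip":1},{"rx":0,"ry":0,"rz":0,"tx":0.64,"ty":5,"tz":0,"grip":1},{"rx":0,"ry":0,"rz":0,"tx":0.8,"ty":6.25,"tz":0,"grip":1},{"rx":0,"ry":0,"rz":0,"tx":0.97,"ty":7.5,"tz":0,"grip":1},{"rx":0,"ry":0,"rz":0,"tx":1.16,"ty":9,"tz":0,"grip":1},{"rx":0,"ry":0,"rz":0,"tx":1.16,"ty":9,"tz":0,"grip":1}]';python3 -c "
from h import *
im,d=manip.get_image('wrist')
cv2.imwrite('pics/w6.png',im[120:420,240:640])"
```

```text
t: 7.22
position: [0.4286, -0.0057, 0.0825]
ee_rot: [-179.9, 0.0, 82.7]
force: [-5.0, 1.1, 6.0]
gripper_width: -0.0003
grip_force: 2.9
```

View pics/w6.png

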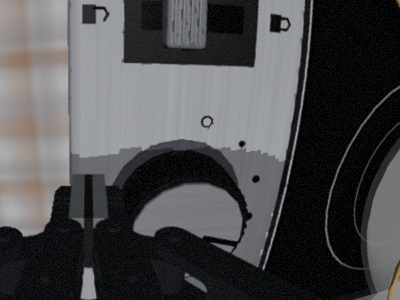

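The pointer now runs from (445,357) to (480,363) in full-frame pixels, rotated toward the third dot. That was my last allowed picture; I'll go on numerically.

```bash
python3 - <<'E'
from h import *
o=manip.observe()
p=[tray(wplane(u,v,.078,o)) for u,v in((445,357),(480,363))]; print(p,np.degrees(np.arctan2(*(p[1]-p[0])[::-1])))
E
```

```text
[array([-95.34493044, -84.62753592]), array([-78.26466402, -89.35941189])] -15.484732167155759
```

```bash
python3 -m pendant '[{"rx":0,"ry":0,"rz":0,"tx":-5,"ty":0.6,"tz":0,"grip":1},{"rx":0,"ry":0,"rz":0,"tx":-9,"ty":1.2,"tz":0,"grip":1},{"rx":0,"ry":0,"rz":0,"tx":-9,"ty":1.2,"tz":20,"grip":1},{"rx":0,"ry":0,"rz":0,"tx":-9,"ty":1.2,"tz":50,"grip":1},{"rx":0,"ry":0,"rz":0,"tx":-11,"ty":-18,"tz":50,"grip":1},{"rx":0,"ry":0,"rz":0,"tx":-11,"ty":-18,"tz":50,"grip":1},{"rx":0,"ry":0,"rz":0,"tx":-11,"ty":-18,"tz":50,"grip":1}]';python3 - <<'E'
from h import *
o=manip.observe();im,d=manip.get_image('wrist')
C=tray(o['position']);print(C,o['force'])
g=cv2.cvtColor(im,cv2.COLOR_BGR2GRAY)
# bright disc near (427,261): top face
roi=g[190:330,355:500].astype(np.uint8); b=cv2.medianBlur(roi,3)
dd=d[190:330,355:500]
cal=manip.calibration('wrist'); 
_,th=cv2.threshold(b,0,255,cv2.THRESH_BINARY+cv2.THRESH_OTSU)
cir=cv2.HoughCircles(b,cv2.HOUGH_GRADIENT,1.5,100,param1=100,param2=15,minRadius=38,maxRadius=55);print(cir)
c=cir[0,0]; yy,xx=np.mgrid[:140,:145]; r=np.hypot(xx-c[0],yy-c[1])
m=(r<c[2]*.82)&(b<70); n,l,s,ce=cv2.connectedComponentsWithStats(m.astype(np.uint8))
k=1+np.argmax(s[1:,4]); print(s[k],ce[k])
pt=np.argwhere(l==k)[:,::-1].astype(np.float32); f=cv2.fitLine(pt,cv2.DIST_L2,0,.01,.01).ravel()
q=[f[2:]+f[:2]*t+[355,190] for t in(-15,15)]; q.sort(key=lambda a:a[0])
p=[tray(wplane(*a,.078,o)) for a in q];print(p,np.degrees(np.arctan2(*(p[1]-p[0])[::-1])))
cv2.imwrite('pics/w7.png',im)
E
```

```text
t: 7.85
position: [0.4185, -0.024, 0.1323]
ee_rot: [179.9, -0.0, 82.6]
force: [0.2, 0.0, 0.6]
gripper_width: -0.0001
grip_force: 0.0
[-150.75456052  -93.38515859] [0.21786351 0.02617189 0.56856923]
[[[60.75 63.75 50.75]]]
[ 20  23  69  55 734] [43.89100817 38.27792916]
[array([-123.00298343,  -67.42238765]), array([-110.96350551,  -58.9540283 ])] 35.12188678972675
```

```bash
python3 - <<'E'
from h import *
o=manip.observe();im=cv2.imread('pics/w7.png')
g=cv2.cvtColor(im,cv2.COLOR_BGR2GRAY); yy,xx=np.mgrid[:480,:640]
m=(np.hypot(xx-427,yy-261)<40)&(g<90); n,l,s,ce=cv2.connectedComponentsWithStats(m.astype(np.uint8))
for k in range(1,n):
    if s[k,4]<15: continue
    pt=np.argwhere(l==k)[:,::-1].astype(np.float32); f=cv2.fitLine(pt,cv2.DIST_L2,0,.01,.01).ravel()
    q=sorted([f[2:]+f[:2]*t for t in(-15,15)],key=lambda a:a[0])
    p=[tray(wplane(*a,.078,o)) for a in q];print(s[k],ce[k],np.degrees(np.arctan2(*(p[1]-p[0])[::-1])))
E
```

```text
[434 267  32  18 173] [449.97687861 272.79768786] -15.828801202870366
```

```bash
python3 -m pendant '[{"rx":0,"ry":0,"rz":0,"tx":10,"ty":30,"tz":0,"grip":1},{"rx":0,"ry":0,"rz":0,"tx":20,"ty":60,"tz":0,"grip":1},{"rx":0,"ry":0,"rz":0,"tx":30.5,"ty":91.5,"tz":0,"grip":1},{"rx":0,"ry":0,"rz":0,"tx":30.5,"ty":91.5,"tz":-10,"grip":1},{"rx":0,"ry":0,"rz":0,"tx":30.5,"ty":91.5,"tz":-30,"grip":1},{"rx":0,"ry":0,"rz":0,"tx":30.5,"ty":91.5,"tz":-43,"grip":1},{"rx":0,"ry":0,"rz":0,"tx":30.5,"ty":91.5,"tz":-50,"grip":1},{"rx":0,"ry":0,"rz":0,"tx":30.5,"ty":91.5,"tz":-50,"grip":1}]'; python3 -c "
from h import *
o=manip.observe();print(tray(o['position']),o['force'])"
```

```text
t: 8.57
position: [0.4467, 0.0677, 0.0793]
ee_rot: [-179.6, 0.0, 82.7]
force: [0.2, -0.9, -1.0]
gripper_width: -0.0
grip_force: 0.0
[-134.49376003    1.25732327] [ 0.19437735 -0.9499169  -0.96290423]
```

```bash
python3 -m pendant '[{"rx":0,"ry":0,"rz":0,"tx":4,"ty":-0.5,"tz":0,"grip":1},{"rx":0,"ry":0,"rz":0,"tx":8,"ty":-1,"tz":0,"grip":1},{"rx":0,"ry":0,"rz":0,"tx":12,"ty":-1.5,"tz":0,"grip":1},{"rx":0,"ry":0,"rz":0,"tx":15,"ty":-1.9,"tz":0,"grip":1},{"rx":0,"ry":0,"rz":0,"tx":18,"ty":-2.3,"tz":0,"grip":1},{"rx":0,"ry":0,"rz":0,"tx":21,"ty":-2.7,"tz":0,"grip":1},{"rx":0,"ry":0,"rz":0,"tx":24,"ty":-3.1,"tz":0,"grip":1},{"rx":0,"ry":0,"rz":0,"tx":24,"ty":-3.1,"tz":0,"grip":1}]'; python3 -m pendant '[{"rx":0,"ry":0,"rz":0,"tx":1,"ty":-0.12,"tz":0,"grip":1},{"rx":0,"ry":0,"rz":0,"tx":2,"ty":-0.25,"tz":0,"grip":1},{"rx":0,"ry":0,"rz":0,"tx":2,"ty":-0.25,"tz":0,"grip":1}]'; python3 -c "
from h import *
o=manip.observe();print(tray(o['position']),o['force'])"
```

```text
t: 9.23
position: [0.4727, 0.0646, 0.0824]
ee_rot: [-179.9, 0.0, 82.7]
force: [-4.0, -0.1, 2.2]
gripper_width: -0.0002
grip_force: 2.0
t: 9.48
position: [0.4729, 0.0645, 0.0822]
ee_rot: [-179.7, 0.0, 82.7]
force: [-8.6, 0.5, 7.6]
gripper_width: 0.0001
grip_force: 4.5
[-108.15900266    1.41971582] [-8.55334139  0.45320975  7.57166273]
```

```bash
python3 -m pendant '[{"rx":0,"ry":0,"rz":0,"tx":-8,"ty":1,"tz":0,"grip":1},{"rx":0,"ry":0,"rz":0,"tx":-16,"ty":2,"tz":0,"grip":1},{"rx":0,"ry":0,"rz":0,"tx":-16,"ty":2,"tz":25,"grip":1},{"rx":0,"ry":0,"rz":0,"tx":-16,"ty":2,"tz":60,"grip":1},{"rx":0,"ry":0,"rz":0,"tx":-38,"ty":-30,"tz":70,"grip":1},{"rx":0,"ry":0,"rz":0,"tx":-40,"ty":-60,"tz":70,"grip":1},{"rx":0,"ry":0,"rz":0,"tx":-40,"ty":-60,"tz":70,"grip":1},{"rx":0,"ry":0,"rz":0,"tx":-40,"ty":-60,"tz":70,"grip":1}]';python3 - <<'E'
from h import *
from h import pix
o=manip.observe();im,d=manip.get_image('wrist');print(tray(o['position']),o['force'])
cv2.imwrite('pics/w8.png',im); g=cv2.cvtColor(im,cv2.COLOR_BGR2GRAY)
# pixel -> tray map at z=.063 over coarse grid, sample a profile along tray x at y=3 (bias)
c=manip.calibration('wrist');f=240/np.tan(np.radians(c['fovy'])/2);T=np.array(c['tool_from_camera']);R=Ro.from_euler('xyz',o['ee_rot'],degrees=True).as_matrix()
def proj(x,y,z):
    w=np.r_[M+ex*(x+100)/1000+ey*y/1000,z]; q=T[:3,:3].T@(R.T@(w-o['position'])-T[:3,3]); th=np.arctan2(np.hypot(*q[:2]),q[2]); k=f*th/np.hypot(*q[:2]); return c['cx']+k*q[0],c['cy']+k*q[1]
for y in(-2,3,8):
    print(y,[(x,int(g[int(round(b)),int(round(a))])) for x in range(-120,-72,2) for a,b in[proj(x,y,.063)]])
a,b=proj(-100.9,-80.3,.078); e=np.hypot(*np.subtract(proj(-100.9,-60.3,.078),(a,b)))
yy,xx=np.mgrid[:480,:640]
m=(np.hypot(xx-a,yy-b)<e*.85*1.25)&(g<90); n,l,s,ce=cv2.connectedComponentsWithStats(m.astype(np.uint8))
for k in range(1,n):
    if s[k,4]<15: continue
    pt=np.argwhere(l==k)[:,::-1].astype(np.float32); h=cv2.fitLine(pt,cv2.DIST_L2,0,.01,.01).ravel()
    q=sorted([h[2:]+h[:2]*t for t in(-15,15)],key=lambda z:z[0])
    p=[tray(wplane(*z,.078,o)) for z in q];print(s[k],ce[k],np.degrees(np.arctan2(*(p[1]-p[0])[::-1])))
E
```

```text
t: 10.15
position: [0.4351, 0.0034, 0.1527]
ee_rot: [179.9, -0.0, 82.5]
force: [-0.2, 0.2, -0.9]
gripper_width: -0.0002
grip_force: 0.0
[-137.82659574  -64.06342264] [-0.23798308  0.15666621 -0.85510403]
-2 [(-120, 26), (-118, 20), (-116, 18), (-114, 23), (-112, 14), (-110, 28), (-108, 18), (-106, 26), (-104, 46), (-102, 120), (-100, 123), (-98, 139), (-96, 133), (-94, 118), (-92, 123), (-90, 132), (-88, 110), (-86, 3), (-84, 3), (-82, 28), (-80, 38), (-78, 38), (-76, 87), (-74, 174)]
3 [(-120, 30), (-118, 30), (-116, 24), (-114, 31), (-112, 27), (-110, 24), (-108, 22), (-106, 23), (-104, 52), (-102, 117), (-100, 135), (-98, 134), (-96, 121), (-94, 106), (-92, 133), (-90, 134), (-88, 115), (-86, 6), (-84, 16), (-82, 28), (-80, 40), (-78, 34), (-76, 60), (-74, 175)]
8 [(-120, 37), (-118, 40), (-116, 34), (-114, 28), (-112, 18), (-110, 22), (-108, 29), (-106, 35), (-104, 50), (-102, 114), (-100, 150), (-98, 130), (-96, 131), (-94, 96), (-92, 132), (-90, 147), (-88, 89), (-86, 8), (-84, 20), (-82, 34), (-80, 34), (-78, 33), (-76, 95), (-74, 173)]
[399 301  26   8 106] [411.63207547 304.5754717 ] -14.19629232518728
```

```bash
python3 -m pendant '[{"rx":0,"ry":0,"rz":0,"tx":-20,"ty":10,"tz":30,"grip":1},{"rx":0,"ry":0,"rz":0,"tx":-40,"ty":40,"tz":45,"grip":1},{"rx":0,"ry":0,"rz":0,"tx":-60,"ty":72,"tz":60,"grip":1},{"rx":0,"ry":0,"rz":0,"tx":-80,"ty":105,"tz":70,"grip":1},{"rx":0,"ry":0,"rz":0,"tx":-95,"ty":140,"tz":75,"grip":1},{"rx":0,"ry":0,"rz":0,"tx":-110,"ty":178,"tz":80,"grip":1},{"rx":0,"ry":0,"rz":0,"tx":-120,"ty":215,"tz":80,"grip":1},{"rx":0,"ry":0,"rz":0,"tx":-130,"ty":250,"tz":80,"grip":1}]';python3 - <<'E'
from h import *
D0=np.load('pics/top0.npy');I0=cv2.imread('pics/top0.png')
im,D1=manip.get_image('top');cv2.imwrite('pics/top1.png',im)
cal=manip.calibration('top'); f=240/np.tan(np.radians(cal['fovy'])/2); T=np.array(cal['T'])
v,u=np.mgrid[0:480,0:640]
for I,d in((I0,D0),(im,D1)):
    P=np.stack([(u-cal['cx'])/f*d,(v-cal['cy'])/f*d,d],-1)@T[:3,:3].T+T[:3,3]
    w=np.zeros((480,640));S=np.s_[240:268,282:302];w[S]=np.clip(P[S][...,2]-.0525,0,.0105)
    print('lock centroid',(w*u).sum()/w.sum(),(w*v).sum()/w.sum(),w.sum())
    g=cv2.cvtColor(I,cv2.COLOR_BGR2GRAY);print(g[240:266,288:294].mean(1).astype(int))
diff=cv2.absdiff(I0,im).max(2);print('bowl/plate change',(diff[155:225,240:360]>25).sum(),'utensils',(diff[265:350,185:235]>25).sum(),(diff[165:255,430:450]>25).sum())
E
```

```text
t: 10.87
position: [0.3035, 0.2571, 0.2326]
ee_rot: [179.9, -0.1, 82.8]
force: [0.4, 0.3, 0.5]
gripper_width: -0.0005
grip_force: 0.0
lock centroid 291.24429580403876 250.0890600500928 0.7648695732294365
[206 152  94  69  63  69  97 136 153 157 157 152 118  80  67  65  66  65
  65  67  73  89 141 205 225 218]
lock centroid 291.2957276686301 249.6195865126935 0.712392947809518
[211 157  96  71  66  71 102 141 159 162 162 158 126  85  68  67  67  67
  68  70  74  90 145 211 228 222]
bowl/plate change 0 utensils 942 0
```

```bash
python3 -c "
from bench import manip
print(manip.close_job())"
```

```text
the job is handed in; nothing more can be done
None
```

I slid the lock open, turned the right knob (the bowl's zone) one click warmer and slid the lock shut again, then handed the job in at about 11 s. The final top view matches the start for the lock, and the bowl and plate have not moved.

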